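# Set the traverse stops and zero the turns counter of a coil winder

### The arm

A 6-joint arm with a two-finger parallel gripper is mounted at the origin on the work surface. World frame = base frame: x ahead of the robot, y to its left, z up, the work surface at z = 0. Lengths are in mm, angles in rad, forces in N, time in s.
With the tool pointing down it reaches from about 400 to 925 mm from the base axis. Payload 12.5 kg.
Tool frame: the origin (TCP) lies at the very end of the fingers, on their centre line; the grasp point (between the pads) lies 19 mm behind it; x points along the fingers, y is the direction in which the jaws open and shut, and the axes are right-handed (so a half turn about x gives the same grasp; the last joint's range is limited). The gripper opens to 95 mm and grips with 3 to 60 N. Pads are 20 mm wide; open, the fingers measure 119 mm over their backs; the gripper's body (75 mm by 180 mm) begins 59 mm behind the grasp point.
Start: joints at [-1.344, 0.491, 1.559, -0, 1.092, -0.106], TCP at [204.205, -590.717, 214.661] pointing down, gripper open.
Joint ranges: [-3.1, 3.1], [-0.84, 2.19], [0.05, 2.79], [-1.13, 4.28], [0.06, 2.93], [-2.69, 2.69]. Speed limits (rad/s): [2.22, 2.22, 2.79, 3.14, 3.14, 3.14].

### API

Orientations are given as [roll, pitch, yaw] about the fixed x, y, z axes, in that order (R = Rz(yaw) Ry(pitch) Rx(roll)).
In Python, from cell import env, optics, job gives the robot as it stands.
- The arm moves only by the shell command python3 -m handwheel 'ROWS' [OPENING]. ROWS is JSON, a list of rows, each an object with "travel": the shift along the world's x, y, z in mm, a list of three; "roll": the turn about the world's z in degrees. In form: [{"travel": [dx, dy, dz], "roll": roll}, ...]. A call has 1 to 8 rows; each row is the pose to reach, as a shift and turn from the pose commanded when the call began; what a row does not reach only later rows make up. A row lasts 1/10 s, in which the tool goes at most 50 mm and 8.59 degrees, less where a joint would pass 70% of its speed; a pose out of reach is approached as far as the arm can. A call with a gripper value outside its range is refused whole. OPENING is the closure, from -1 (fully open) to 1 (shut), set as the call begins (- or left out, the last holds). The fingers move at their own pace and stop on an object; the grip force is fixed at half the most. Time passes only in rows, so rows that repeat a pose let the fingers close. It gives the time, the measured TCP pose, the force and the opening at its end, in the units of the state.
- env.state(): the state, without advancing time (a new reading comes with each control period).
- optics.read_camera(name): name is "scene" or "top" or "wrist"; returns the picture (480x640x3 uint8, red, green, blue); there is no depth.
- optics.camera_params(name): a dict with "fx", "fy", "cx", "cy" (pixels), "world_from_camera" (4x4, takes a point from camera to world coordinates). Camera axes: x right, y up, looking along -z (the intrinsics and any distortion apply to the point x, -y, -z); pixel columns grow to the right and rows downward; lengths in mm; the calibration is good to about 2 mm. A picture is of the moment at which its call begins: read the wrist's pose just before it. camera_params takes no time and is no camera call; for the wrist camera it gives the pose at the moment of the call.
- job.job_done(): hands the job in, once; it reports no verdict.
The state is a dict: "t": time; "joints": joint angles; "qvel": joint speeds; "tau": joint torques, N m; "eef_pos": TCP position; "tcp_rot": TCP orientation; "ft_force": force on the tool from outside, world axes, zero at the start; "moment": the same for the moment, N m; "opening": opening from 0.0 (shut) to 1.0 (fully open).
Only numpy, scipy, OpenCV 4.12 (cv2) and the standard library are available. Lean on these libraries where they do the work, as an engineer would, in place of code of your own. Each camera call takes 0.05 s, during which the arm holds its last target.

### The job

Get the coil winder ready for the next coil: slide each of the two traverse stops on the sloping panel along its track until it is in line with the cheek on its own side of the spindle above (left stop with left cheek, right stop with right cheek). Then turn the counter's reset knob, at the right end of the panel, anticlockwise all the way back to its zero stop. Do not shift the cheeks on the spindle, and leave the other things on and around the winder where they are.

Things in the scene. Friction and masses are not known exactly. Their poses are not given: they have to be found in the camera images.
- winder: Coil winder, a pale grey console 400 mm wide (its y), fixed to the bench, turned up to 0.25 rad about the vertical. Origin on the bench below the middle of the slider track; x points from its sloping front panel to its rear, y to its left, z up. Front edge at x = -100 mm, 18 mm high; behind the panel a flat deck 105 mm high, from x = 52 to 130 mm.
- track_mid (a point): Middle of the slider track, on the surface of the flat control panel, 75 mm above the bench; axes as the winder's. The panel rises at 30 degrees from horizontal towards the winder's +x; it reaches 115 mm down the slope and 60 mm up the slope from here. A tool square to it leans 30 degrees towards the front.
- mandrel_mid (a point): Middle of the mandrel, an 18 mm steel bar along the winder's y, 187 mm above the bench, 28 mm behind the track line; axes as the winder's. It runs between two grey boxes (y = 130 to 180 and -130 to -170 mm, x = 5 to 110 mm, to 217 mm high). It and its cheeks hang over the stops: a gripper coming straight down runs into them, one square to the panel is clear.
- stop_left_top (a point): Left traverse stop: black slider grip with a white line, 12 mm wide along the track, 26 mm up the slope, standing 40 mm high square on the panel. The point is the middle of its top; x up the slope, y along the track to the left, z out of the panel. It slides 25 to 100 mm left of the winder's middle, friction 2 N, and stays where left.
- stop_right_top (a point): Right traverse stop: the same kind of grip on the same track line, same axes, point at the middle of its top; it slides 25 to 100 mm right (-y) of the winder's middle.
- cheek_left_mid (a point): Left cheek: a wooden disc 56 mm across, 8 mm thick, clamped on the mandrel (28 mm brass collar on its outer side). The point is the disc's centre, at half its thickness; axes as the winder's. It sits 30 to 60 mm left of the winder's middle and shifts only if pushed with over 20 N.
- cheek_right_mid (a point): Right cheek: the same kind of disc, collar on its outer side, 30 to 90 mm right of the winder's middle; point at the disc's centre, axes as the winder's.
- reset_knob_top (a point): Reset knob of the turns counter: round black fluted knob, 34 mm across, from 4 to 36 mm above the panel, 150 mm right of the winder's middle and 55 mm down the slope from the track. The point is the middle of its top; z along its axis out of the panel, x where its white pointer points: up the slope, to the white mark on the panel, at zero.
- reset_knob (a joint): Angle of the reset knob in rad: 0 at its zero stop, larger when turned clockwise as seen by someone facing the panel, at most 2.8. So it is reset by turning it anticlockwise until it stops. Friction about 0.03 N m, no spring.
- tape_roll: Bystander: roll of paper tape lying flat, 90 mm across, 24 mm high. Origin at its underside's centre.
- glue_bottle: Bystander: white bottle with a dark cap, 38 mm across, 105 mm high, standing in front of the winder's panel. Origin at its underside's centre.
- screwdriver: Bystander: screwdriver with a dark handle, 190 mm long, lying in front of the winder. Origin at its middle, on the bench.
- sanding_block: Bystander: cork sanding block, 110 x 60 x 32 mm. Origin at its underside's centre.
- wire_spool: Bystander: copper spool, 52 mm across, 55 mm high, standing on the winder's flat rear deck (105 mm above the table) behind the spindle. Origin at its underside's centre.
- jar: Bystander: clear jar with a steel lid, 60 mm across, 75 mm high. Origin at its underside's centre.
- parts_tray: Bystander: grey open parts tray with dividers, 160 x 110 x 35 mm. Origin at its underside's centre.

How it is judged (in metres and radians):
On the way, in this order (a step that is already met when the one before it is completed fails the run):
1. both traverse stops are in line with their cheeks (within 5 mm along the track) (y of stop_left_top in the frame of cheek_left_mid between -0.005 and 0.005 m and y of stop_right_top in the frame of cheek_right_mid between -0.005 and 0.005 m), for 0.2 s.
2. the counter's reset knob is back at its zero stop (within 0.1 rad) (value of joint reset_knob below 0.1 rad), for 0.2 s.
At the end, for the whole second after the job is handed in: The middle of each traverse stop is within 5 mm, along the track, of the middle of the cheek on its side; the reset knob is within 0.1 rad of its zero stop; all three are at rest (all of step 1 and value of joint reset_knob below 0.1 rad and velocity of joint stop_left between -0.02 and 0.02 m/s and velocity of joint stop_right between -0.02 and 0.02 m/s and velocity of joint reset_knob between -0.02 and 0.02 rad/s); the robot touches nothing.
It fails at once if a cheek is shifted along the spindle by more than 6 mm (distance of any of cheek_left_mid, cheek_right_mid from where it was at the start of the episode above 0.006 m).
It fails at once if a bystander is moved by more than 25 mm or tipped over (distance of any of tape_roll, glue_bottle, screwdriver, sanding_block, wire_spool, jar, parts_tray from where it was at the start of the episode above 0.025 m or angle between any of glue_bottle, jar, wire_spool's own z axis and vertical above 0.5 rad).
It also fails if it takes over 64 s, if anything falls off the work surface, if the arm or the gripper's body presses on something with over 40 N, if the wrist force passes 120 N, or if a joint passes its speed limit or range.

## Working session

There is one attempt and no reset: what is moved stays moved. The work goes in short steps, Python scripts to look and compute and a shell command to move; the robot and the scene stay as the last step left them, time stands still between calls to the robot, and variables do not carry over. Pictures are saved under pics/ and viewed, and the job is handed in when it is done.

```bash
ls; mkdir -p pics
python3 - <<'E'
from cell import env, optics, job
import cv2
print(env.state())
for n in ("scene","top","wrist"):
    p=optics.camera_params(n); print(n,p)
    im=optics.read_camera(n); cv2.imwrite(f"pics/{n}0.png",im[:,:,::-1])
E
```

```text
pics
{'t': 0.0, 'joints': array([-1.34363606e+00,  4.91534741e-01,  1.55949459e+00, -3.06763314e-05,
        1.09171366e+00, -1.05580459e-01]), 'qvel': array([ 0.0001552 , -0.0006702 , -0.0012258 ,  0.00244777, -0.00013718,
       -0.00028097]), 'tau': array([-1.45575115e-03, -6.12648511e+01, -2.58188814e+01,  6.92610419e-02,
        4.81586263e-02, -5.84447912e-05]), 'eef_pos': array([ 204.11117684, -590.44429313,  214.06163028]), 'tcp_rot': array([-1.65273045,  1.56964566,  1.82161708]), 'ft_force': array([-0.55815004, -0.1374806 , -0.29853385]), 'moment': array([-0.04689381, -0.0026267 ,  0.03847814]), 'opening': 1.000999302673318}
scene {'fx': 547.6287997860535, 'fy': 547.6287997860535, 'cx': 316.5167745998381, 'cy': 242.60456280607562, 'world_from_camera': array([[ 6.08525540e-01, -5.82160537e-01,  5.39245563e-01,
         1.15976775e+03],
       [ 7.93534269e-01,  4.46281928e-01, -4.13685635e-01,
        -5.45540555e+02],
       [ 1.75901882e-04,  6.79648108e-01,  7.33538287e-01,
         1.03464760e+03],
       [ 0.00000000e+00,  0.00000000e+00,  0.00000000e+00,
         1.000
[... 256 characters left out ...]
115659e-03, -4.70120575e-03,
        -1.82399937e+01],
       [-5.21058045e-03,  7.87639165e-02,  9.96879679e-01,
         1.34268402e+03],
       [ 0.00000000e+00,  0.00000000e+00,  0.00000000e+00,
         1.00000000e+00]])}
wrist {'fx': 332.47087204770594, 'fy': 332.47087204770594, 'cx': 312.37853843547146, 'cy': 242.89734460658968, 'world_from_camera': array([[ 3.26862641e-01,  9.07520603e-01,  2.63755891e-01,
         2.77390227e+02],
       [-9.45071601e-01,  3.14080458e-01,  9.05159411e-02,
        -5.64521945e+02],
       [-6.95489606e-04, -2.78854482e-01,  9.60333116e-01,
         3.84868055e+02],
       [ 0.00000000e+00,  0.00000000e+00,  0.00000000e+00,
         1.00000000e+00]])}
```

View pics/scene0.png

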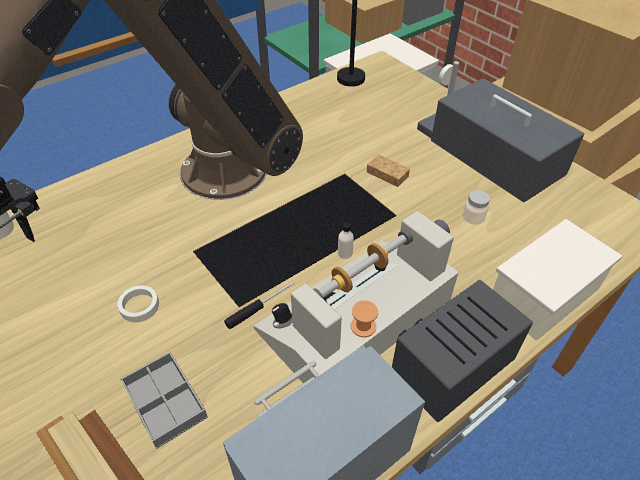

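View pics/top0.png

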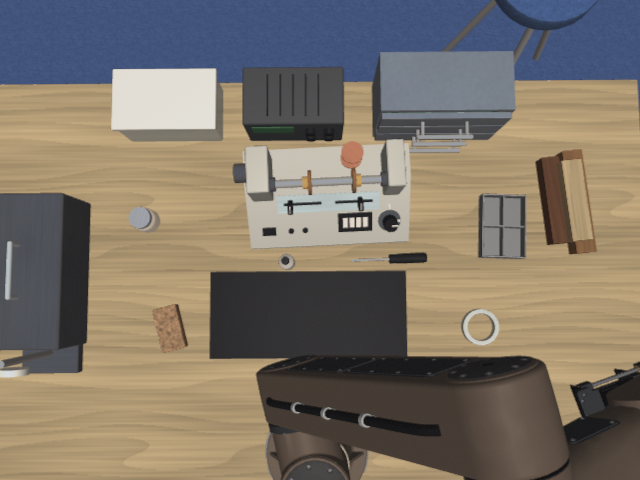

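View pics/wrist0.png

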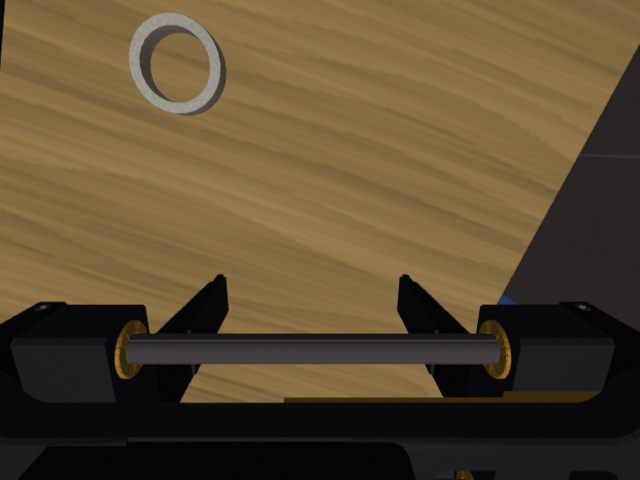

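```bash
cat > h.py <<'E'
from cell import env, optics
import numpy as np, cv2
from scipy.spatial.transform import Rotation as Ro
def ray(P,u,v):
    T=P["world_from_camera"]; d=np.array([(u-P["cx"])/P["fx"],-(v-P["cy"])/P["fy"],-1.])
    return T[:3,3],T[:3,:3]@d
def onz(P,u,v,z):
    o,d=ray(P,u,v); return o+d*(z-o[2])/d[2]
def proj(P,X):
    T=P["world_from_camera"]; c=T[:3,:3].T@(np.asarray(X,float)-T[:3,3])
    return np.array([P["cx"]+P["fx"]*c[0]/-c[2],P["cy"]-P["fy"]*c[1]/-c[2]])
def crop(im,x0,y0,x1,y1,s,name):
    cv2.imwrite(name,cv2.resize(im[y0:y1,x0:x1,::-1],None,fx=s,fy=s,interpolation=cv2.INTER_CUBIC))
E
python3 - <<'E'
from h import *
im=cv2.imread("pics/top0.png")[:,:,::-1]
crop(im,230,130,430,270,4,"pics/top0c.png")
print(Ro.from_euler("xyz",env.state()["tcp_rot"]).as_matrix().round(3))
T=optics.camera_params("top")
for uv,z in [((249,248),18),((410,241),18),((328,200),90)]: print(onz(T,*uv,z).round(1))
E
```

```text
[[-0.     0.327 -0.945]
 [ 0.001 -0.945 -0.327]
 [-1.    -0.001 -0.   ]]
[509.7 167.8  18. ]
[ 524.8 -240.9   18. ]
[619.  -32.8  90. ]
```

View pics/top0c.png

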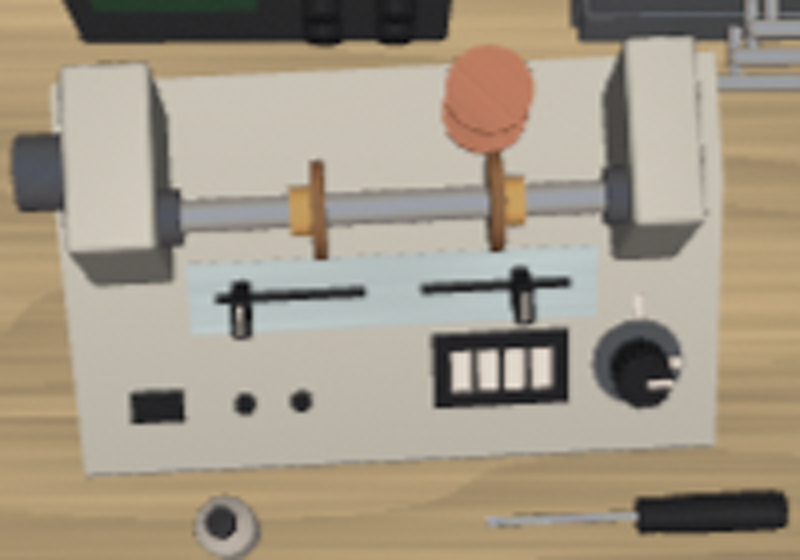

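```bash
python3 -m handwheel '[{"travel":[20,40,0],"roll":-2},{"travel":[42,82,0],"roll":-4},{"travel":[65,125,0],"roll":-6},{"travel":[88,168,0],"roll":-8},{"travel":[110,210,0],"roll":-10},{"travel":[134,252,0],"roll":-12},{"travel":[158,294,0],"roll":-14},{"travel":[182,336,0],"roll":-17}]'; python3 -m handwheel '[{"travel":[26,40,0],"roll":0},{"travel":[52,80,0],"roll":0},{"travel":[80,125,0],"roll":0},{"travel":[110,170,0],"roll":0},{"travel":[139,218,0],"roll":0},{"travel":[139,218,0],"roll":0},{"travel":[139,218,0],"roll":0}]'
cat > look.py <<'E'
import sys
from h import *
import pickle
n=sys.argv[1]
P=optics.camera_params("wrist"); im=optics.read_camera("wrist")
pickle.dump((P,im),open(f"pics/{n}.pkl","wb")); cv2.imwrite(f"pics/{n}.png",im[:,:,::-1])
s=env.state(); print(s["t"],s["eef_pos"].round(1),s["ft_force"].round(1),s["opening"]); print(Ro.from_euler("xyz",s["tcp_rot"]).as_matrix()[:,1].round(3))
E
python3 look.py w1
```

```text
t: 0.95
eef_pos: [386.7, -252.9, 214.7]
tcp_rot: [2.155, 1.571, -0.953]
ft_force: [-0.0, -0.8, -0.4]
opening: 1.0
t: 1.65
eef_pos: [525.6, -35.2, 214.2]
tcp_rot: [-0.113, 1.57, 3.068]
ft_force: [-0.2, 0.2, -0.4]
opening: 1.003
1.7 [525.  -36.4 214.3] [ 0.5 -0.5 -0.2] 0.9986438550140121
[ 0.038 -0.999  0.   ]
```

View pics/w1.png

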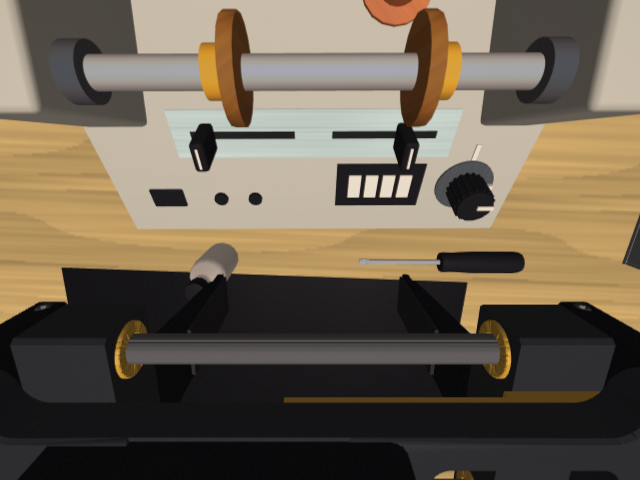

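Run:
```python
from h import *; import pickle
P,im=pickle.load(open("pics/w1.pkl","rb"))
crop(im,150,0,310,180,4,"pics/w1L.png"); crop(im,370,0,530,240,2.5,"pics/w1R.png")
```

```text
(no output)
```

View pics/w1L.png

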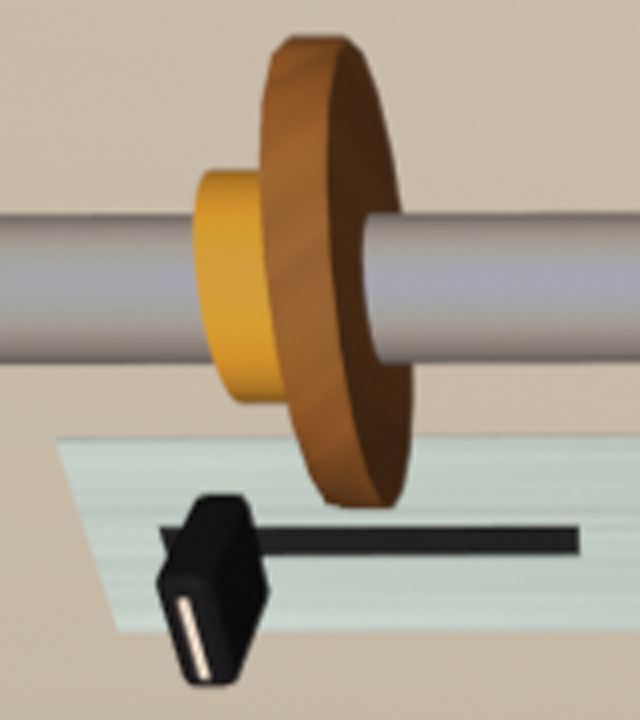

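View pics/w1R.png

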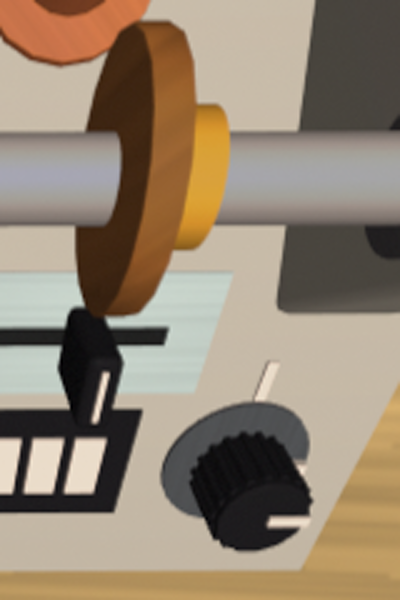

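Run:
```python
from h import *; import pickle
P,im=pickle.load(open("pics/w1.pkl","rb"))
C=P["world_from_camera"][:3,3]; print("cam",C.round(1))
def s(n,u,v,z): 
    p=onz(P,u,v,z); print(n,p.round(1)); return p
a=s("frontL",138,229,18); b=s("frontR",491,228,18)
s("slotL in",294.7,135,75); s("slotL out",190.5,134.5,75); s("slotR in",332.5,134.5,75); s("slotR out",437,134,75)
s("stopL",198.2,159.2,109.6); s("stopR",410,159.2,109.6)
s("knob mark top", 370+272/2.5,362/2.5,75-20)
s("knob",370+247/2.5,515/2.5,78.7)
s("mandrelfront top L",150,53.5,187);s("mandrelfront bot L",150,90.5,187)
s("mandrel R top",520,53,187);s("bot",520,90,187)
d=a-b; print("yaw",np.arctan2(-d[0],d[1]),np.linalg.norm(d))
T=optics.camera_params("top")
```

```text
cam [603.2 -31.7 385. ]
frontL [505.1 162.5  18. ]
frontR [ 522.  -237.9   18. ]
slotL in [612.  -15.7  75. ]
slotL out [608.8  76.6  75. ]
slotR in [613.8 -49.2  75. ]
slotR out [ 617.9 -141.8   75. ]
stopL [589.5  59.5 109.6]
stopR [ 596.2 -110.6  109.6]
knob mark top [ 610.6 -190.1   55. ]
knob [ 555.5 -179.2   78.7]
mandrelfront top L [647.1  56.4 187. ]
mandrelfront bot L [628.9  58.2 187. ]
mandrel R top [ 655.  -140.2  187. ]
bot [ 637.1 -144.1  187. ]
yaw 0.04218697264107978 400.7294609064153
```

```bash
cat > cheek.py <<'E'
from h import *; import pickle
yaw=.041; O=np.array([613,-33,0.]); R=Ro.from_euler("z",yaw).as_matrix()
def yw(P,pts):
    # pts: list of (u,v,kind) kind 'near' (low image) / 'far'
    c=R.T@(P["world_from_camera"][:3,3]-O); m=np.array([28,187.]); r=28
    w=m-np.array([c[0],c[2]]); D=np.hypot(*w); a=np.arctan2(w[1],w[0]); b=np.arcsin(r/D); L=np.sqrt(D*D-r*r)
    for u,v in pts:
        o,d=ray(P,u,v); d=R.T@d
        s=[]
        for sg in(-1,1):
            t=np.array([c[0],c[2]])+L*np.array([np.cos(a+sg*b),np.sin(a+sg*b)])
            k=((t-[c[0],c[2]])@[d[0],d[2]])/(d[0]**2+d[2]**2); s.append((t.round(1), round(np.linalg.norm(np.array([c[0],c[2]])+k*np.array([d[0],d[2]])-t),1), round(c[1]+k*d[1],1)))
        print(u,v,min(s,key=lambda q:q[1]))
E
python3 - <<'E'
from cheek import *
P,im=pickle.load(open("pics/w1.pkl","rb"))
print("L far, near"); yw(P,[(150+285/4,9.5),(150+345/4,9.5),(150+330/4,125.5),(150+395/4,126)])
print("R far, near"); yw(P,[(370+148/2.5,21/2.5),(370+183/2.5,24/2.5),(370+88/2.5,312/2.5),(370+125/2.5,312/2.5)])
T=optics.camera_params("top")
for uv in [(309,182),(353.5,180)]: p=R.T@(onz(T,*uv,187)-O); print("top",p.round(1))
for uv in [(290,207.5),(361,204)]: p=R.T@(onz(T,*uv,109.6)-O); print("top",p.round(1))
E
```

```text
L far, near
221.25 9.5 (array([ 54.5, 196. ]), np.float64(0.3), np.float64(46.3))
236.25 9.5 (array([ 54.5, 196. ]), np.float64(0.3), np.float64(38.9))
232.5 125.5 (array([  0. , 185.6]), np.float64(1.5), np.float64(46.8))
248.75 126 (array([  0. , 185.6]), np.float64(1.2), np.float64(37.7))
R far, near
429.2 8.4 (array([ 54.5, 196. ]), np.float64(0.6), np.float64(-55.8))
443.2 9.6 (array([ 54.5, 196. ]), np.float64(0.1), np.float64(-62.7))
405.2 124.8 (array([  0. , 185.6]), np.float64(1.7), np.float64(-50.9))
420.0 124.8 (array([  0. , 185.6]), np.float64(1.7), np.float64(-59.2))
top [ 31.9  42.2 187. ]
top [ 31.6 -57.3 187. ]
top [-11.   91.4 109.6]
top [-10.8 -77.5 109.6]
```

```bash
python3 -m handwheel '[{"travel":[13,29,0],"roll":0},{"travel":[25,57,0],"roll":0},{"travel":[25,57,-40],"roll":0},{"travel":[25,57,-80],"roll":0},{"travel":[25,57,-119],"roll":0},{"travel":[25,57,-119],"roll":0}]'; python3 -m handwheel '[{"travel":[5,0,0],"roll":0},{"travel":[10,0,0],"roll":0},{"travel":[15,0,0],"roll":0},{"travel":[18,0,0],"roll":0},{"travel":[18,0,0],"roll":0}]';python3 look.py w2
python3 - <<'E'
from h import *
im=optics.read_camera("scene"); crop(im,240,190,480,370,3.3,"pics/s2.png")
im=optics.read_camera("top"); crop(im,230,130,430,280,4,"pics/t2.png")
E
```

```text
t: 2.3
eef_pos: [547.5, 18.8, 92.0]
tcp_rot: [-0.088, 1.563, 3.087]
ft_force: [-0.3, -1.0, -0.0]
opening: 1.002
t: 2.8
eef_pos: [568.9, 20.3, 96.4]
tcp_rot: [2.962, 1.569, -0.144]
ft_force: [-0.5, -1.0, 0.6]
opening: 0.998
2.85 [568.4  20.3  96.1] [-0.3  0.3 -0.3] 0.9997557819582783
[ 0.036 -0.999  0.   ]
```

View pics/w2.png

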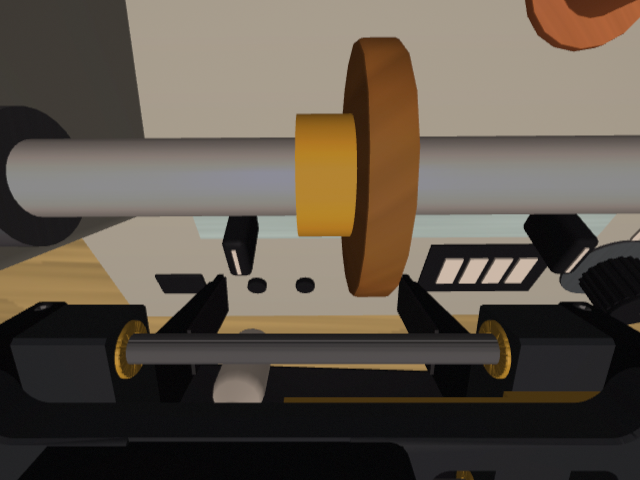

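View pics/s2.png

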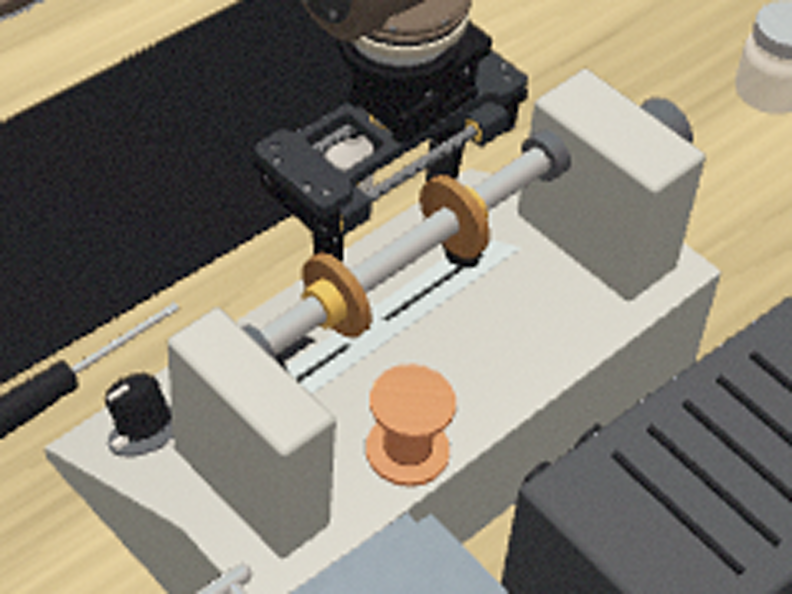

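View pics/t2.png

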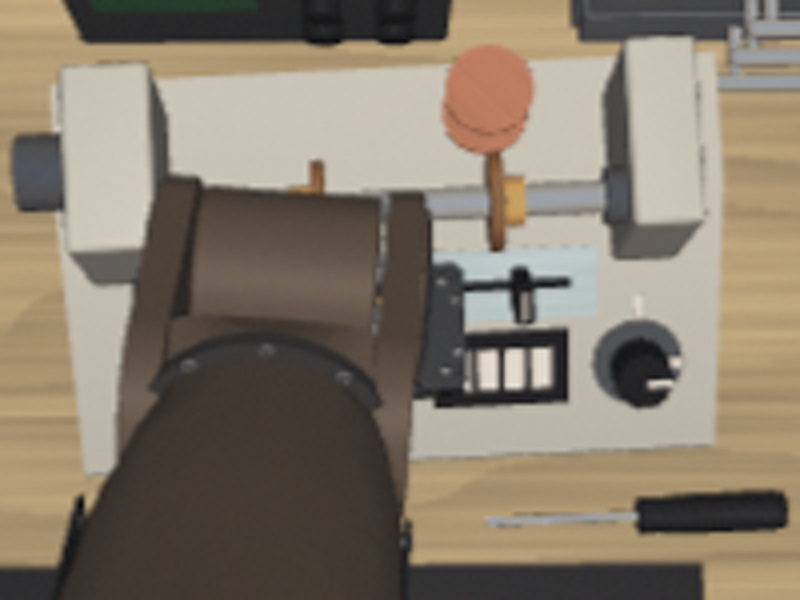

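```bash
python3 -m handwheel '[{"travel":[2,0,0],"roll":0},{"travel":[4,0,0],"roll":0},{"travel":[4,0,0],"roll":0},{"travel":[4,0,0],"roll":0}]';python3 -m handwheel '[{"travel":[0,-5,0],"roll":0},{"travel":[0,-10,0],"roll":0},{"travel":[1,-15,0],"roll":0},{"travel":[1,-15,0],"roll":0}]';python3 look.py w3
```

```text
t: 3.35
eef_pos: [572.2, 20.3, 95.6]
tcp_rot: [0.43, 1.571, -2.675]
ft_force: [0.1, 0.0, -0.3]
opening: 1.002
t: 3.75
eef_pos: [572.6, 4.6, 95.5]
tcp_rot: [0.066, 1.569, -3.039]
ft_force: [-3.6, -1.2, 1.9]
opening: 1.0
3.8 [572.7   4.7  95.5] [-4.6 -2.5 -0.2] 0.9980450726774713
[ 0.036 -0.999  0.   ]
```

View pics/w3.png

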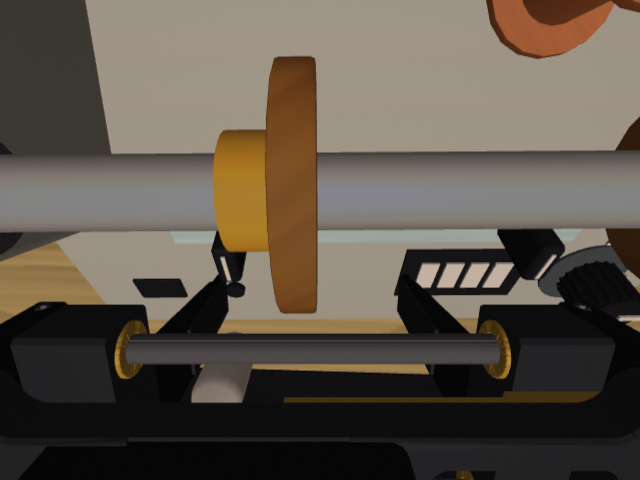

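Run:
```python
from cheek import *
for n in("w2","w3"):
    P,im=pickle.load(open(f"pics/{n}.pkl","rb"))
    for y in (93.4,88,85): print(n,y,[proj(P,O+R@np.array([-20+dx,y,109.6+dz])).round(0) for dx,dz in((-9,-5.2),(0,0),(9,5.2))])
P,im=pickle.load(open("pics/w3.pkl","rb")); crop(im,150,200,330,350,4,"pics/w3c.png")
print(env.state()["ft_force"])
```

```text
w2 93.4 [array([240., 275.]), array([236., 262.]), array([233., 248.])]
w2 88 [array([250., 275.]), array([247., 262.]), array([244., 248.])]
w2 85 [array([256., 275.]), array([253., 262.]), array([250., 248.])]
w3 93.4 [array([210., 281.]), array([205., 269.]), array([200., 255.])]
w3 88 [array([220., 281.]), array([216., 269.]), array([211., 255.])]
w3 85 [array([226., 281.]), array([222., 269.]), array([217., 255.])]
[-4.64043697 -2.48626629 -0.22153014]
```

View pics/w3c.png

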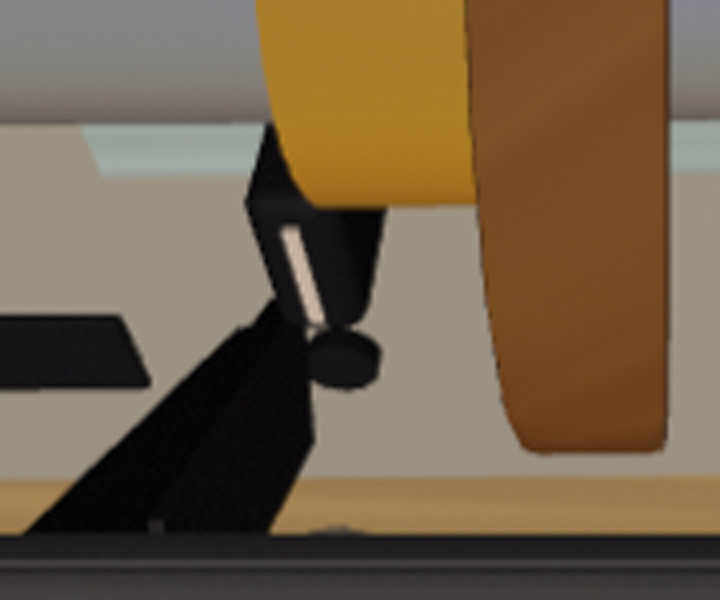

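```bash
python3 -m handwheel '[{"travel":[0.2,-5,0],"roll":0},{"travel":[0.4,-10,0],"roll":0},{"travel":[0.6,-15,0],"roll":0},{"travel":[0.8,-20,0],"roll":0},{"travel":[1.0,-25,0],"roll":0},{"travel":[1.3,-30,0],"roll":0},{"travel":[1.5,-36,0],"roll":0},{"travel":[1.5,-36,0],"roll":0}]';python3 look.py w4;python3 - <<'E'
from cheek import *
P,im=pickle.load(open("pics/w4.pkl","rb"))
for y in (52,47,42): print(y,[proj(P,O+R@np.array([-20+dx,y,109.6+dz])).round(0) for dx,dz in((-9,-5.2),(0,0),(9,5.2))])
E
```

```text
t: 4.6
eef_pos: [574.4, -31.6, 95.5]
tcp_rot: [0.208, 1.57, -2.898]
ft_force: [-5.5, -0.8, -0.3]
opening: 1.001
4.65 [574.4 -31.5  95.5] [-5.1 -2.   0.5] 1.0005419540539555
[ 0.036 -0.999  0.   ]
52 [array([220., 282.]), array([215., 269.]), array([211., 255.])]
47 [array([229., 282.]), array([225., 269.]), array([221., 255.])]
42 [array([239., 282.]), array([235., 269.]), array([232., 255.])]
```

View pics/w4.png

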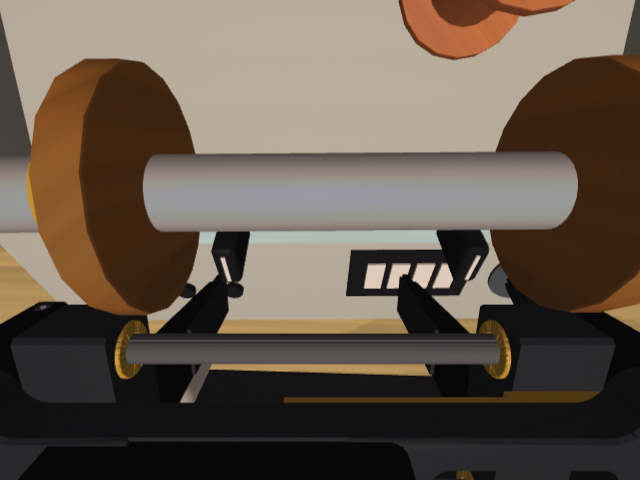

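```bash
python3 -m handwheel '[{"travel":[0.1,-2.5,0],"roll":0},{"travel":[0.2,-4.8,0],"roll":0},{"travel":[0.2,-4.8,0],"roll":0},{"travel":[0.2,-4,0],"roll":0},{"travel":[-20,-4,0],"roll":0},{"travel":[-42,10,20],"roll":0},{"travel":[-45,40,60],"roll":0},{"travel":[-45,78,105],"roll":0}]'; python3 -m handwheel '[{"travel":[0,0,0],"roll":0},{"travel":[0,0,0],"roll":0}]';python3 look.py w5
```

```text
t: 5.45
eef_pos: [529.8, 41.5, 195.2]
tcp_rot: [3.007, 1.57, -0.101]
ft_force: [1.6, 0.5, 0.1]
opening: 0.999
t: 5.65
eef_pos: [530.5, 41.7, 194.7]
tcp_rot: [3.011, 1.567, -0.094]
ft_force: [-0.1, -0.3, -0.2]
opening: 1.001
5.7 [530.   41.2 193.6] [0.3 0.5 0.4] 1.0009229369285109
[ 0.036 -0.999  0.   ]
```

View pics/w5.png

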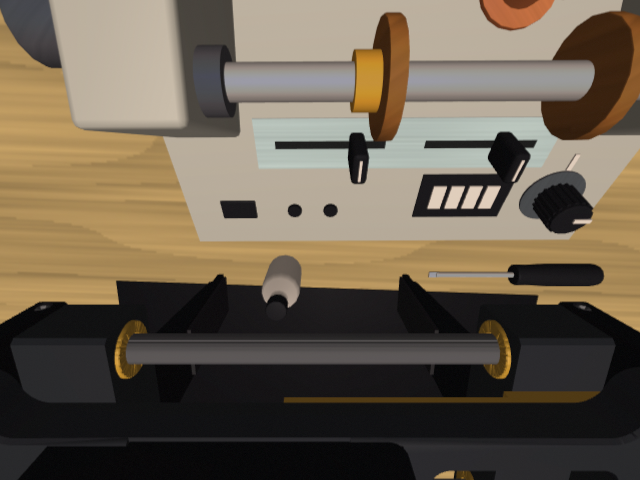

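Run:
```python
from cheek import *
P,im=pickle.load(open("pics/w5.pkl","rb"))
crop(im,320,0,440,200,3,"pics/w5c.png")
# front corners for yaw
a=onz(P,201,241,18);b=onz(P,571,238.5,18);print(a,b)
```

```text
[505.45800902 162.06500919  18.        ] [ 523.18858972 -238.9403412    18.        ]
```

View pics/w5c.png

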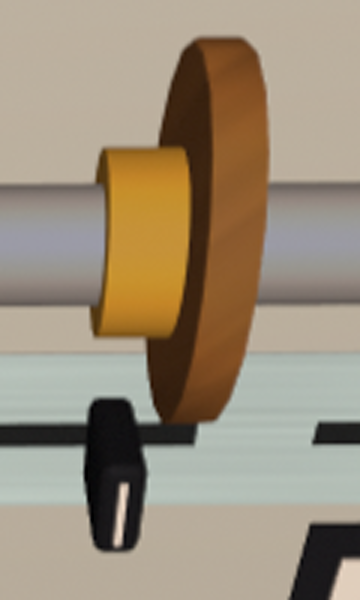

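```bash
sed -i 's/yaw=.041/yaw=.043/' cheek.py
python3 - <<'E'
from cheek import *
P,im=pickle.load(open("pics/w5.pkl","rb"))
yw(P,[(320+199/3,38/3),(320+250/3,40/3),(320+167/3,420/3),(320+222/3,420/3)])
print(R.T@(onz(P,360.3,171.3,109.6)-O), R.T@(P["world_from_camera"][:3,3]-O))
P,im=pickle.load(open("pics/w1.pkl","rb"))
yw(P,[(150+285/4,9.5),(150+345/4,9.5),(150+330/4,125.5),(150+395/4,126)])
yw(P,[(370+148/2.5,21/2.5),(370+183/2.5,24/2.5),(370+88/2.5,312/2.5),(370+125/2.5,312/2.5)])
print(R.T@(onz(P,410,159.2,109.6)-O))
E
```

```text
386.3333333333333 12.666666666666666 (array([ 54.6, 195.9]), np.float64(0.5), np.float64(45.1))
403.3333333333333 13.333333333333334 (array([ 54.6, 195.9]), np.float64(0.2), np.float64(37.5))
375.6666666666667 140.0 (array([  0. , 186.6]), np.float64(1.3), np.float64(45.6))
394.0 140.0 (array([  0. , 186.6]), np.float64(1.3), np.float64(36.2))
[-19.65076129  42.03675675 109.6       ] [ -2.25689376  78.31532881 365.67488887]
221.25 9.5 (array([ 54.5, 196. ]), np.float64(0.4), np.float64(46.2))
236.25 9.5 (array([ 54.5, 196. ]), np.float64(0.3), np.float64(38.8))
232.5 125.5 (array([  0. , 185.6]), np.float64(1.6), np.float64(46.8))
248.75 126 (array([  0. , 185.6]), np.float64(1.3), np.float64(37.7))
429.2 8.4 (array([ 54.5, 196. ]), np.float64(0.5), np.float64(-55.9))
443.2 9.6 (array([ 54.5, 196. ]), np.float64(0.1), np.float64(-62.9))
405.2 124.8 (array([  0. , 185.6]), np.float64(1.6), np.float64(-50.9))
420.0 124.8 (array([  0. , 185.6]), np.float64(1.6), np.float64(-59.3))
[-20.12055805 -76.77961938 109.6       ]
```

```bash
python3 -m handwheel '[{"travel":[1.5,-35,0],"roll":0},{"travel":[3,-70,0],"roll":0},{"travel":[4.5,-105,0],"roll":0},{"travel":[6,-135,0],"roll":0},{"travel":[6,-135,0],"roll":0},{"travel":[6,-135,0],"roll":0}]' 0;python3 look.py w6
python3 - <<'E'
from cheek import *
P,im=pickle.load(open("pics/w6.pkl","rb"))
crop(im,230,0,390,200,3,"pics/w6c.png")
E
```

```text
t: 6.3
eef_pos: [535.3, -94.5, 192.5]
tcp_rot: [-0.359, 1.569, 2.816]
ft_force: [0.3, 0.2, -0.2]
opening: 0.549
6.35 [535.3 -93.7 192.8] [0.4 0.5 0.6] 0.5293445764158718
[ 0.035 -0.999 -0.001]
```

View pics/w6c.png

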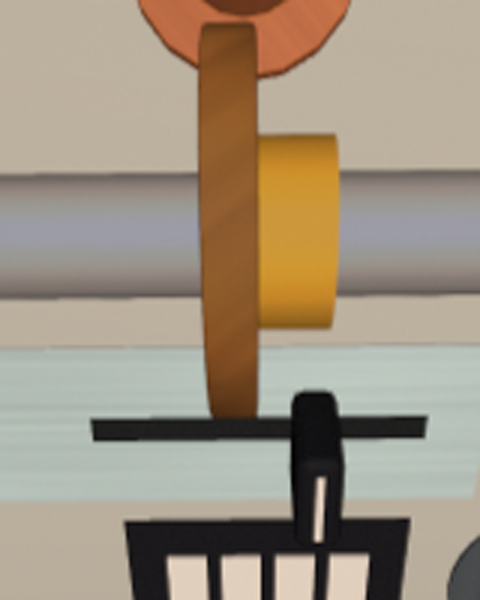

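View pics/w6.png

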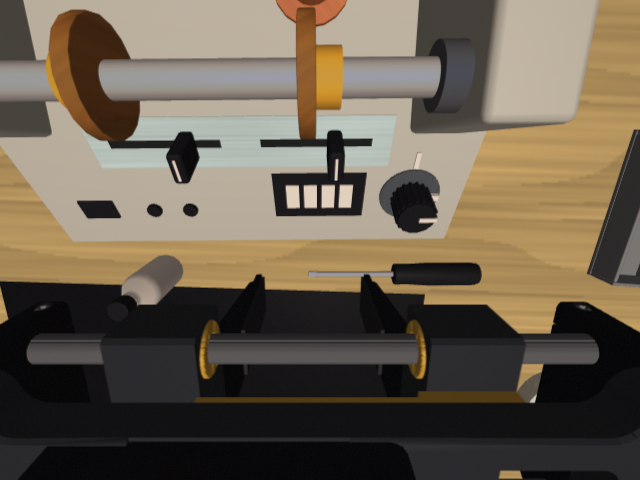

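Run:
```python
from cheek import *
P,im=pickle.load(open("pics/w6.pkl","rb"))
yw(P,[(230+201/3,24/3),(230+256/3,24/3),(230+211/3,415/3),(230+257/3,416/3)])
print(R.T@(onz(P,230+319.5/3,170,109.6)-O), R.T@(P["world_from_camera"][:3,3]-O), R.T@(env.state()["eef_pos"]-O))
```

```text
297.0 8.0 (array([ 54.5, 196. ]), np.float64(0.4), np.float64(-52.3))
315.3333333333333 8.0 (array([ 54.5, 196. ]), np.float64(0.4), np.float64(-60.3))
300.3333333333333 138.33333333333334 (array([  0. , 186.6]), np.float64(1.2), np.float64(-52.4))
315.6666666666667 138.66666666666666 (array([  0. , 186.6]), np.float64(1.0), np.float64(-60.2))
[-20.02642766 -76.29378815 109.6       ] [ -2.45942273 -58.5095513  363.13220355] [-80.21795007 -57.34709183 192.79838635]
```

```bash
python3 -m handwheel '[{"travel":[20,-5.5,-10],"roll":0},{"travel":[20,-5.5,-40],"roll":0},{"travel":[20,-5.5,-80],"roll":0},{"travel":[20,-5.5,-98],"roll":0},{"travel":[27,-5.5,-98],"roll":0},{"travel":[34,-5.5,-98],"roll":0},{"travel":[41.5,-5.5,-98],"roll":0},{"travel":[41.5,-5.5,-98],"roll":0}]';python3 -m handwheel '[{"travel":[0,0,0],"roll":0},{"travel":[-0.2,5,0],"roll":0},{"travel":[-0.4,10,0],"roll":0},{"travel":[-0.4,10,0],"roll":0}]';python3 look.py w7
python3 - <<'E'
from cheek import *
P,im=pickle.load(open("pics/w7.pkl","rb"))
for y in (-76.3,-70,-65): print(y,[proj(P,O+R@np.array([-20+dx,y,109.6+dz])).round(0) for dx,dz in((-9,-5.2),(0,0),(9,5.2))])
print(R.T@(env.state()["eef_pos"]-O))
E
```

```text
t: 7.15
eef_pos: [578.8, -99.0, 97.0]
tcp_rot: [2.812, 1.568, -0.293]
ft_force: [0.8, -0.3, 0.6]
opening: 0.501
t: 7.55
eef_pos: [576.6, -88.4, 96.0]
tcp_rot: [1.051, 1.571, -2.054]
ft_force: [-1.3, 0.5, 1.4]
opening: 0.499
7.6 [576.6 -88.6  95.9] [-1.8  0.3  0.4] 0.49835515196685054
[ 0.037 -0.999  0.   ]
-76.3 [array([356., 280.]), array([358., 268.]), array([360., 254.])]
-70 [array([344., 280.]), array([345., 268.]), array([347., 254.])]
-65 [array([334., 280.]), array([335., 268.]), array([336., 254.])]
[-38.79180001 -53.99480749  95.94338681]
```

View pics/w7.png

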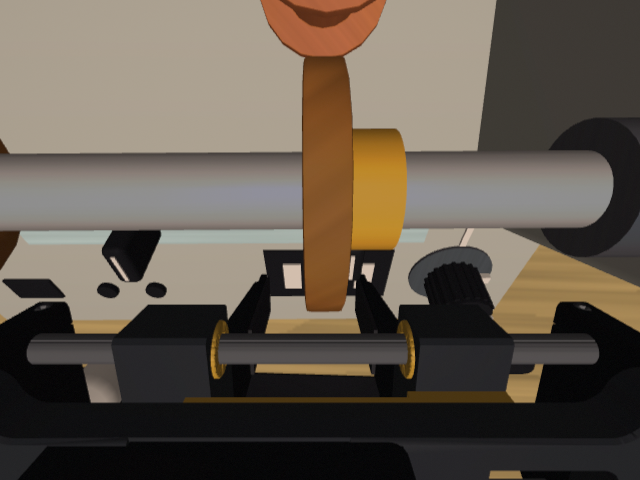

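```bash
python3 -m handwheel '[{"travel":[-0.2,5,0],"roll":0},{"travel":[-0.4,10,0],"roll":0},{"travel":[-0.6,14,0],"roll":0},{"travel":[-0.7,17.5,0],"roll":0},{"travel":[-0.7,17.5,0],"roll":0},{"travel":[-0.7,16.5,0],"roll":0},{"travel":[-22,15,0],"roll":0},{"travel":[-43,10,20],"roll":0}]'; python3 -m handwheel '[{"travel":[0,-10,40],"roll":0},{"travel":[0,-21,78],"roll":0},{"travel":[0,-21,78],"roll":0},{"travel":[0,-21,78],"roll":0}]';python3 look.py w8;python3 - <<'E'
from cheek import *
P,im=pickle.load(open("pics/w8.pkl","rb"))
crop(im,230,0,390,200,3,"pics/w8c.png")
E
```

```text
t: 8.4
eef_pos: [532.6, -78.6, 114.0]
tcp_rot: [-0.356, 1.567, 2.822]
ft_force: [-0.4, -1.3, 0.9]
opening: 0.498
t: 8.8
eef_pos: [534.1, -100.3, 194.2]
tcp_rot: [2.863, 1.569, -0.243]
ft_force: [0.0, -0.1, -0.4]
opening: 0.497
8.85 [533.6 -99.9 193.2] [-0.7  0.1 -0.2] 0.5017465219463639
[ 0.036 -0.999 -0.   ]
```

View pics/w8.png

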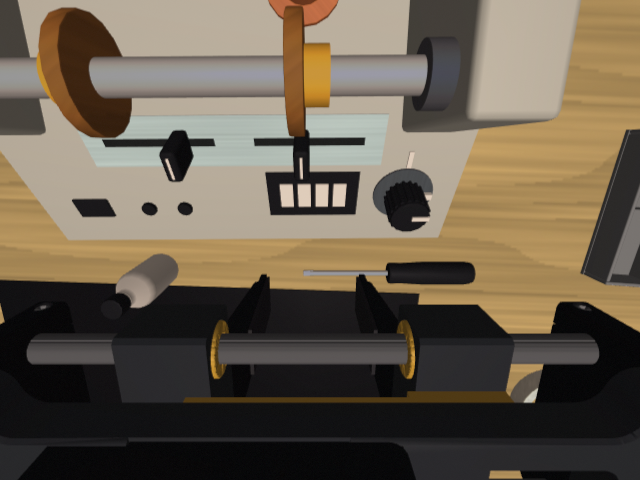

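View pics/w8c.png

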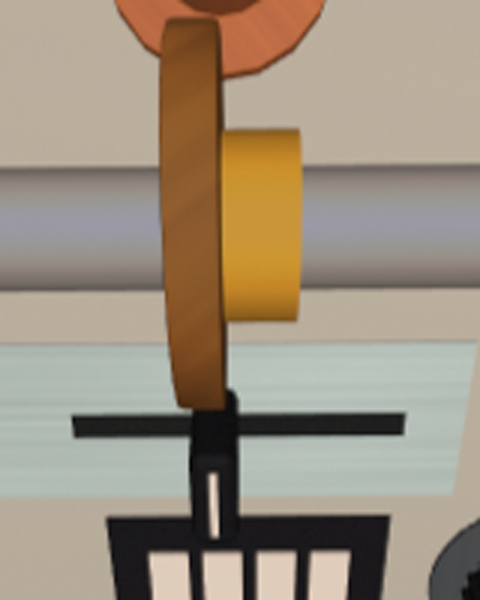

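Run:
```python
from cheek import *
P,im=pickle.load(open("pics/w8.pkl","rb"))
yw(P,[(230+164/3,18/3),(230+218/3,18/3),(230+179/3,406/3),(230+225/3,408/3)])
print(R.T@(onz(P,230+214/3,506/3,109.6)-O), R.T@(onz(P,169.5,167,109.6)-O), R.T@(P["world_from_camera"][:3,3]-O), R.T@(env.state()["eef_pos"]-O))
crop(im,340,140,460,250,5,"pics/w8k.png")
K=O+R@np.array([-65.6,-150,78.7]); print(K, proj(P,K), proj(P,O+R@np.array([-47.6+17.5,-150,47.5+10])))
```

```text
284.6666666666667 6.0 (array([ 54.4, 196.2]), np.float64(0.5), np.float64(-52.3))
302.6666666666667 6.0 (array([ 54.4, 196.2]), np.float64(0.4), np.float64(-60.2))
289.6666666666667 135.33333333333334 (array([  0. , 186.3]), np.float64(1.3), np.float64(-52.4))
305.0 136.0 (array([  0. , 186.3]), np.float64(0.9), np.float64(-60.2))
[-20.11413575 -55.6362113  109.6       ] [-18.16540392  43.22728156 109.6       ] [ -4.53786953 -63.82493471 365.09230447] [-82.21374884 -63.44370867 193.22340804]
[ 553.90865036 -185.68127717   78.7       ] [410.71692815 218.62289968] [406.98843087 175.52702594]
```

View pics/w8k.png

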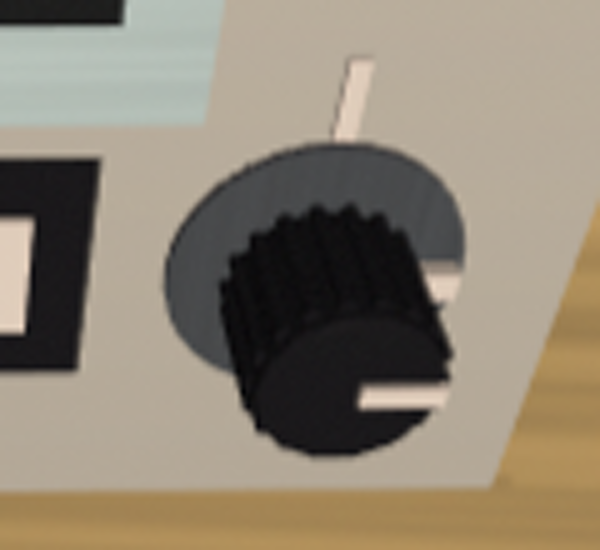

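```bash
python3 -m handwheel '[{"travel":[8,-28,0],"roll":-8},{"travel":[16,-57,0],"roll":-16},{"travel":[24,-85.6,-20],"roll":-24},{"travel":[24,-85.6,-60],"roll":-25},{"travel":[24,-85.6,-100],"roll":-25},{"travel":[24,-85.6,-138],"roll":-25},{"travel":[24,-85.6,-138],"roll":-25}]' -0.3; python3 look.py k1
python3 - <<'E'
from h import *
im=optics.read_camera("scene"); crop(im,240,190,480,370,3.3,"pics/sk1.png")
E
```

```text
t: 9.55
eef_pos: [556.9, -184.9, 51.9]
tcp_rot: [-0.107, 1.566, 2.634]
ft_force: [-0.2, 0.0, 1.0]
opening: 0.65
9.6 [ 556.9 -184.9   52.9] [-0.6  0.5  0.7] 0.6489930956087622
[-0.39  -0.921 -0.   ]
```

View pics/k1.png

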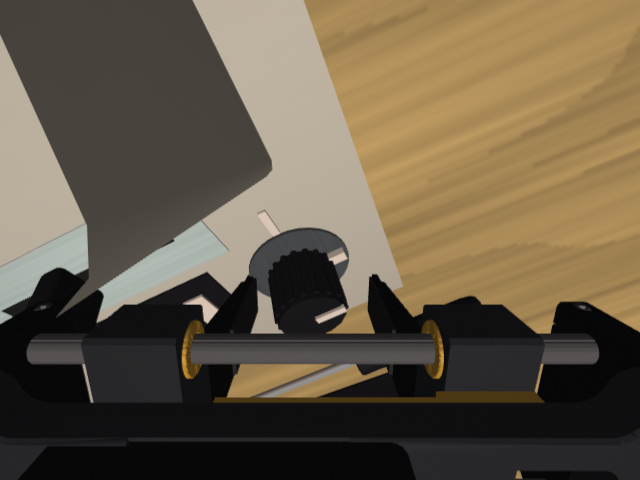

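View pics/sk1.png

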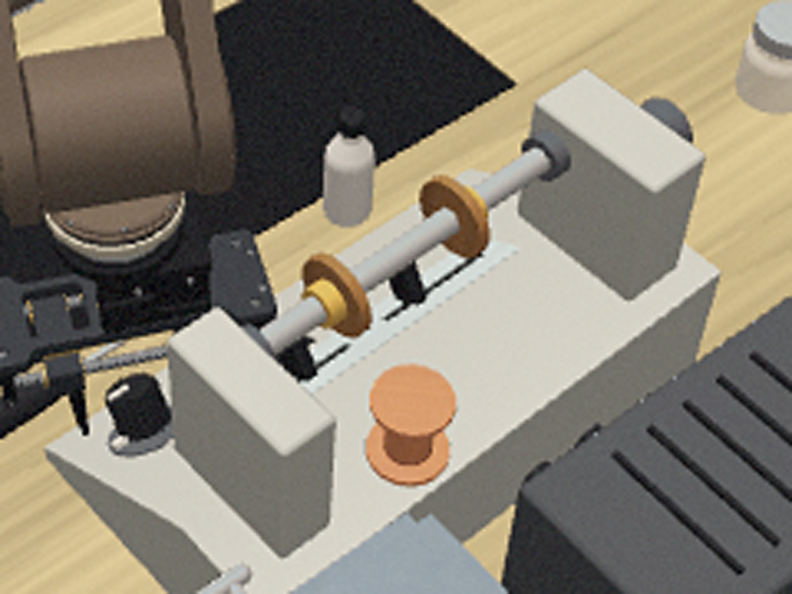

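```bash
python3 -m handwheel '[{"travel":[0,0,0],"roll":0},{"travel":[0,0,0],"roll":0},{"travel":[0,0,0],"roll":0},{"travel":[0,0,0],"roll":0},{"travel":[0,0,0],"roll":0}]' 1;  python3 -m handwheel '[{"travel":[0,0,0],"roll":4},{"travel":[0,0,0],"roll":8},{"travel":[0,0,0],"roll":12},{"travel":[0,0,0],"roll":16},{"travel":[0,0,0],"roll":20},{"travel":[0,0,0],"roll":20}]'; python3 look.py k2
```

```text
t: 10.15
eef_pos: [558.6, -183.2, 55.7]
tcp_rot: [-1.607, 1.568, 1.134]
ft_force: [8.7, 17.8, -3.0]
opening: 0.386
t: 10.75
eef_pos: [558.0, -184.5, 55.7]
tcp_rot: [-1.672, 1.57, 1.421]
ft_force: [3.6, 7.4, -3.5]
opening: 0.355
10.8 [ 558.  -184.5   55.7] [ 3.7  8.2 -3.3] 0.35753607402914955
[-0.05  -0.999 -0.001]
```

View pics/k2.png

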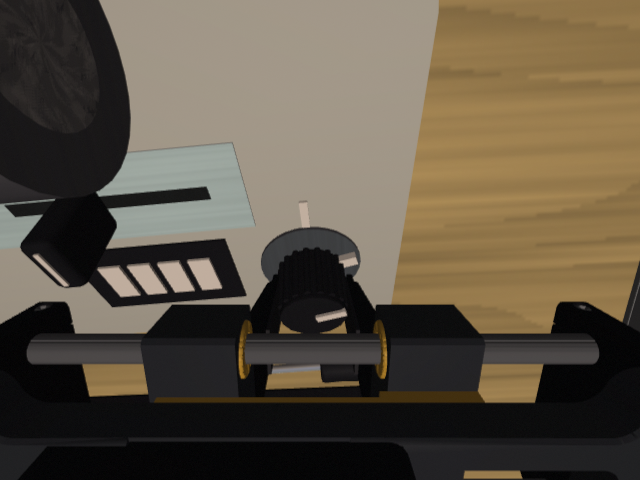

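```bash
python3 -m handwheel '[{"travel":[0,0,0],"roll":4},{"travel":[0,0,0],"roll":8},{"travel":[0,0,0],"roll":12},{"travel":[0,0,0],"roll":16},{"travel":[0,0,0],"roll":20},{"travel":[0,0,0],"roll":24},{"travel":[0,0,0],"roll":28},{"travel":[0,0,0],"roll":28}]'; python3 look.py k3
```

```text
t: 11.6
eef_pos: [557.7, -186.8, 56.9]
tcp_rot: [1.655, 1.569, -1.047]
ft_force: [-6.6, -6.2, 8.5]
opening: 0.376
11.65 [ 557.7 -186.8   56.9] [-5.8 -6.4  9. ] 0.3777303982706162
[ 0.424 -0.906  0.002]
```

View pics/k3.png

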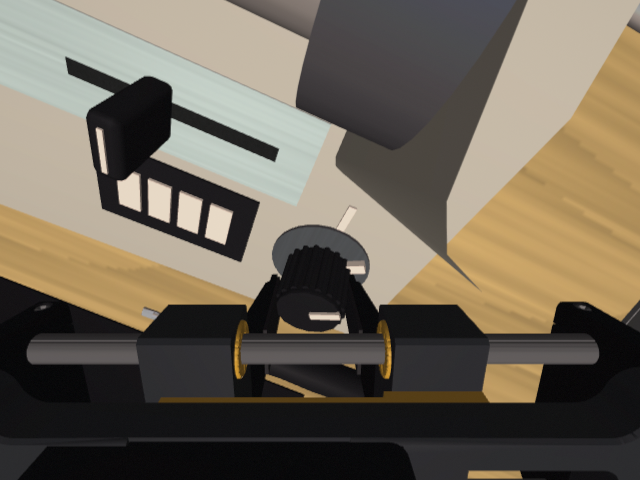

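```bash
python3 -m handwheel '[{"travel":[0,0,0],"roll":0},{"travel":[0,0,0],"roll":0},{"travel":[0,0,0],"roll":-6},{"travel":[0,0,0],"roll":-14},{"travel":[0,0,0],"roll":-22},{"travel":[0,0,0],"roll":-30},{"travel":[0,0,0],"roll":-38},{"travel":[0,0,0],"roll":-46}]' -0.3;  python3 -m handwheel '[{"travel":[0,0,0],"roll":-4},{"travel":[0,0,0],"roll":-4},{"travel":[0,0,0],"roll":-4},{"travel":[0,0,0],"roll":-4},{"travel":[0,0,0],"roll":-4},{"travel":[0,0,0],"roll":-4}]' 1; python3 look.py k4;python3 -m handwheel '[{"travel":[0,0,0],"roll":6},{"travel":[0,0,0],"roll":12},{"travel":[0,0,0],"roll":18},{"travel":[0,0,0],"roll":24},{"travel":[0,0,0],"roll":30},{"travel":[0,0,0],"roll":36},{"travel":[0,0,0],"roll":42},{"travel":[0,0,0],"roll":48}]'; python3 look.py k5
```

```text
t: 12.45
eef_pos: [557.8, -185.3, 55.6]
tcp_rot: [-0.296, 1.57, 2.475]
ft_force: [0.3, 0.5, -0.8]
opening: 0.648
t: 13.05
eef_pos: [558.8, -183.0, 55.6]
tcp_rot: [-1.586, 1.568, 1.123]
ft_force: [9.3, 17.9, -1.6]
opening: 0.397
13.1 [ 558.8 -183.    55.6] [ 8.6 18.4 -1.7] 0.3889086074024806
[-0.42  -0.908 -0.003]
t: 13.9
eef_pos: [557.6, -186.9, 56.7]
tcp_rot: [1.378, 1.569, -1.354]
ft_force: [-10.0, -11.4, 12.2]
opening: 0.372
13.95 [ 557.4 -187.    56.9] [-10.6  -7.5  15.9] 0.3727575218173095
[ 0.404 -0.915  0.002]
```

View pics/k4.png

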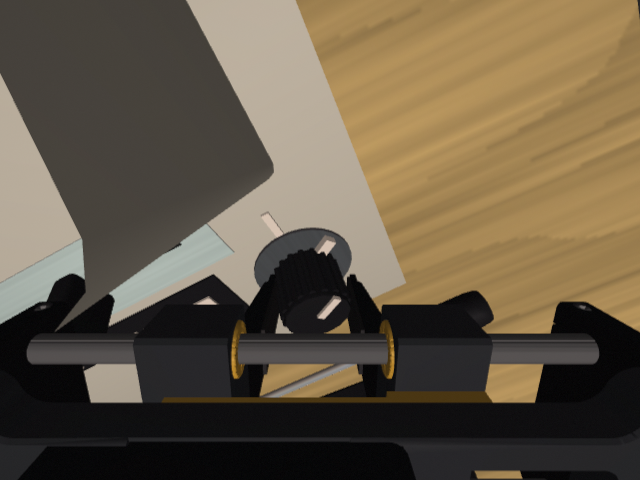

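View pics/k5.png

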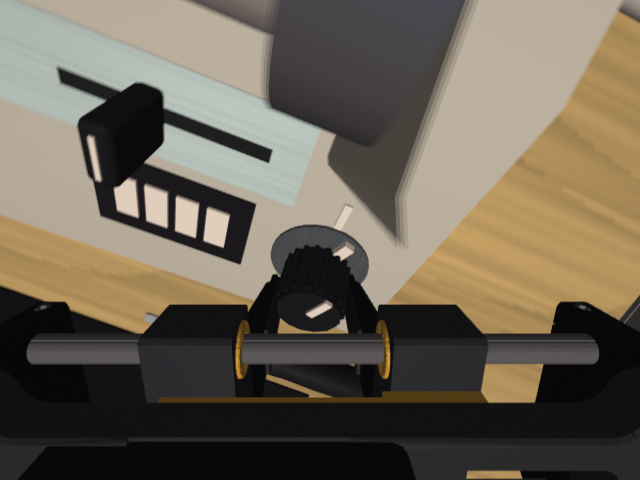

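```bash
python3 -m handwheel '[{"travel":[0,0,0],"roll":0},{"travel":[0,0,0],"roll":0},{"travel":[0,0,0],"roll":-6},{"travel":[0,0,0],"roll":-14},{"travel":[0,0,0],"roll":-22},{"travel":[0,0,0],"roll":-30},{"travel":[0,0,0],"roll":-38},{"travel":[0,0,0],"roll":-42}]' -0.3;  python3 -m handwheel '[{"travel":[0,0,0],"roll":0},{"travel":[0,0,0],"roll":0},{"travel":[0,0,0],"roll":0},{"travel":[0,0,0],"roll":0},{"travel":[0,0,0],"roll":0},{"travel":[0,0,0],"roll":0}]' 1; python3 -m handwheel '[{"travel":[0,0,0],"roll":4},{"travel":[0,0,0],"roll":8},{"travel":[0,0,0],"roll":12},{"travel":[0,0,0],"roll":16},{"travel":[0,0,0],"roll":20},{"travel":[0,0,0],"roll":24},{"travel":[0,0,0],"roll":24}]'; python3 look.py k6
```

```text
t: 14.75
eef_pos: [557.8, -185.4, 55.5]
tcp_rot: [-0.221, 1.57, 2.586]
ft_force: [0.4, 0.2, -0.5]
opening: 0.652
t: 15.35
eef_pos: [558.3, -183.4, 55.6]
tcp_rot: [-1.405, 1.568, 1.408]
ft_force: [6.8, 16.3, -0.4]
opening: 0.38
t: 16.05
eef_pos: [558.3, -185.3, 55.4]
tcp_rot: [-3.101, 1.57, 0.131]
ft_force: [5.4, 3.9, -6.1]
opening: 0.353
16.1 [ 558.3 -185.3   55.4] [ 4.5  4.6 -7.5] 0.3540284015882929
[ 0.088 -0.996 -0.   ]
```

View pics/k6.png

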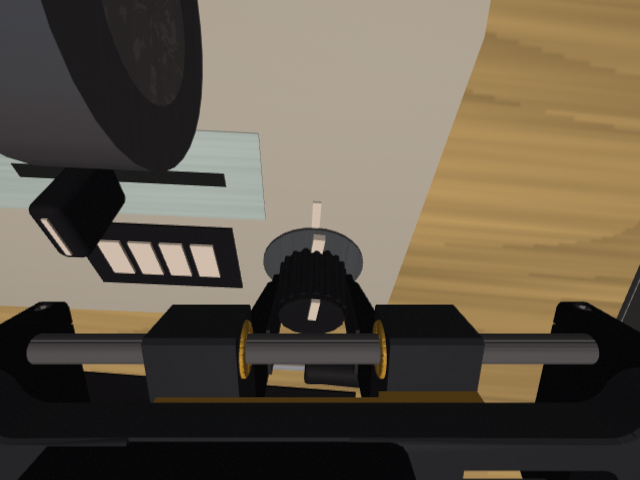

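Nearly aligned with the mark; a little further into the stop.

```bash
python3 -m handwheel '[{"travel":[0,0,0],"roll":4},{"travel":[0,0,0],"roll":8},{"travel":[0,0,0],"roll":12},{"travel":[0,0,0],"roll":16},{"travel":[0,0,0],"roll":20},{"travel":[0,0,0],"roll":20}]'; python3 look.py k7
```

```text
t: 16.7
eef_pos: [555.8, -187.4, 56.0]
tcp_rot: [-0.007, 1.567, -2.709]
ft_force: [-14.8, -15.1, 5.3]
opening: 0.37
16.75 [ 555.8 -187.4   56. ] [-13.7 -14.5   5.9] 0.37067789062084494
[ 0.424 -0.906  0.   ]
```

View pics/k7.png

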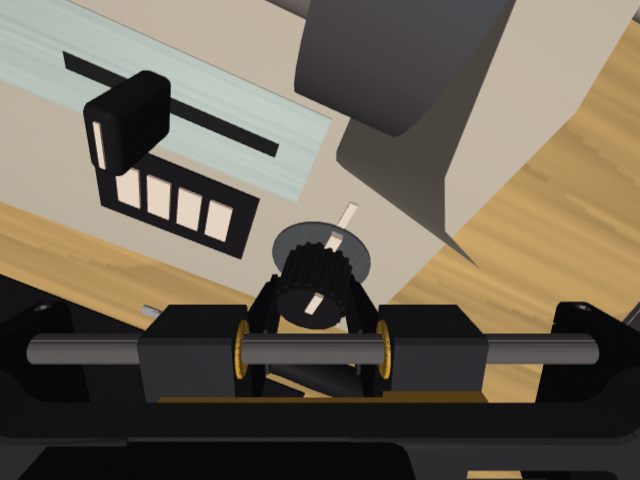

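```bash
python3 -m handwheel '[{"travel":[0,0,0],"roll":0},{"travel":[0,0,0],"roll":0},{"travel":[0,0,0],"roll":0},{"travel":[0,0,40],"roll":0},{"travel":[-10,0,80],"roll":-6},{"travel":[-20,20,110],"roll":-12},{"travel":[-28,50,137],"roll":-18},{"travel":[-28,85,137],"roll":-23}]' -0.3;python3 -m handwheel '[{"travel":[0,0,0],"roll":0},{"travel":[0,0,0],"roll":0}]'; python3 look.py f1
python3 - <<'E'
from cheek import *
P,im=pickle.load(open("pics/f1.pkl","rb"))
s=env.state();print(s["qvel"].round(3), proj(P,O+R@np.array([-65.6,-150,78.7])))
crop(im,0,0,480,250,1.6,"pics/f1c.png"); u,v=proj(P,O+R@np.array([-57,-150,70])).astype(int)
crop(im,u-60,v-70,u+60,v+50,5,"pics/f1k.png")
im=optics.read_camera("top"); crop(im,230,130,430,280,4,"pics/tf.png"); cv2.imwrite("pics/tff.png",im[:,:,::-1])
E
```

```text
t: 17.55
eef_pos: [530.3, -100.3, 196.2]
tcp_rot: [2.793, 1.565, -0.318]
ft_force: [0.9, 0.5, 0.4]
opening: 0.648
t: 17.75
eef_pos: [529.9, -99.9, 193.0]
tcp_rot: [2.535, 1.57, -0.568]
ft_force: [0.3, -0.9, -0.1]
opening: 0.652
17.8 [ 530.  -100.6  192.7] [ 0.4  0.2 -0.6] 0.6504747409108004
[ 0.038 -0.999  0.   ]
[-0.018  0.011 -0.002 -0.001  0.     0.   ] [412.13928946 214.42651329]
```

View pics/f1c.png

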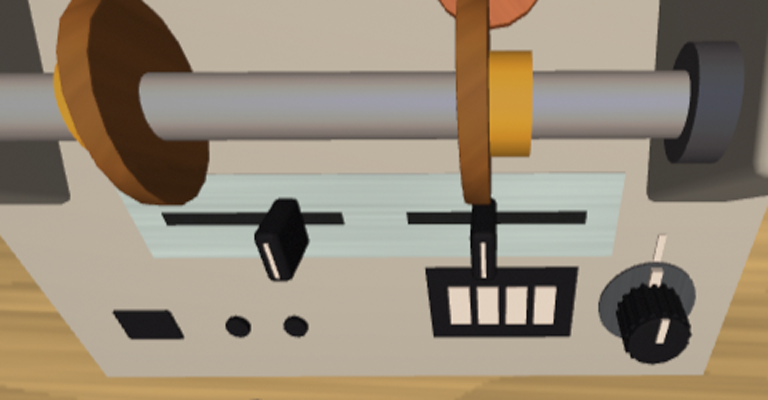

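View pics/f1k.png

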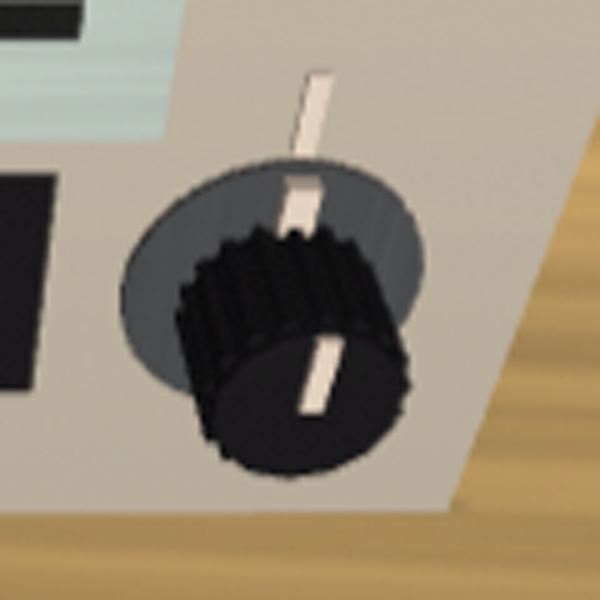

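View pics/tff.png

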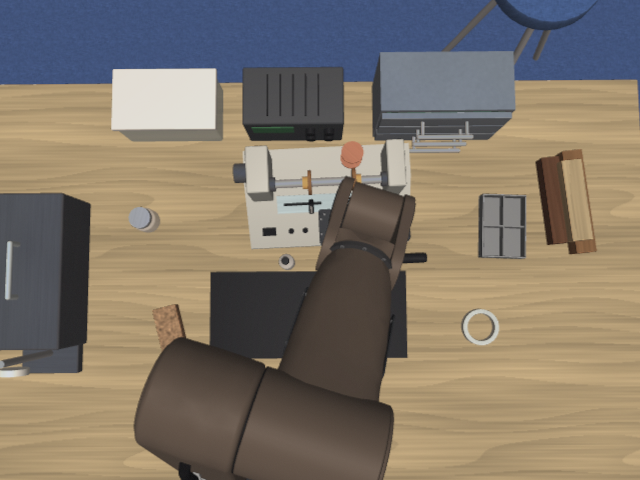

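Run:
```python
from cheek import *
P,im=pickle.load(open("pics/f1.pkl","rb"))
u0,v0=proj(P,O+R@np.array([-57,-150,70])).astype(int)-[60,70]
n=R@np.array([-.5,0,.866]); ux=R@np.array([.866,0,.5]); uy=R@np.array([0,1,0.])
def pl(u,v,h):
    c=O+R@np.array([-47.6,-150,47.5])+h*n
    o,d=ray(P,u0+u/5,v0+v/5); p=o+d*((c-o)@n)/(d@n)-c; return np.array([p@ux,p@uy])
a=pl(330,337,36);b=pl(312,413,36);print(a,b,np.arctan2(-(a-b)[1],(a-b)[0]))
a=pl(322,73,0);b=pl(305,157,0);print(a,b,np.arctan2(-(a-b)[1],(a-b)[0]))
a=pl(304,180,4);print(a,np.arctan2(-a[1],a[0]))
print("stops",R.T@(onz(P,484/1.6,258/1.6,109.6)-O),R.T@(onz(P,271/1.6,261/1.6,109.6)-O))
```

```text
[16.6349051   0.31532859] [-0.20829771 -0.27860058] -0.03524764169809117
[4.47586154e+01 4.22174978e-02] [28.26242967 -0.54699844] -0.035703135380766825
[2.61487488e+01 1.58614747e-02] -0.0006065862979368228
stops [-18.89639673 -55.90864826 109.6       ] [-19.84258415  43.1525742  109.6       ]
```

```bash
python3 -c "
from cell import job
print(job.job_done())"
```

```text
the job is handed in; nothing more can be done
None
```

I finished the job and handed it in at about 18 s. The hand-in gives no verdict, so what follows is from my own last measurements.

- **Traverse stops:** I pushed each stop along the track with one finger against its top front edge. The tool could not be tilted, so it stayed vertical and in front of the cheeks.

| Side | Stop (mm from winder middle) | Cheek (mm) |
|---|---|---|
| Left | 42.0 to 43.2 over three looks | about 41 to 42.5 |
| Right | −55.6 and −55.9 over two looks | −56.3 |

  Both stops are within about 2 mm of their cheeks, against the 5 mm allowed. The readings for one position differed by 1 to 2 mm between views, and by up to 4 mm for the right cheek in the first oblique view. I used the head-on views instead.

- **Reset knob:** I turned it anticlockwise in three grips until it stopped. After release its pointer reads −0.035 rad, the same as the zero mark measured from the same picture, so it agrees with zero to within measurement error.

- **Everything else:** The measured cheek positions did not change beyond that reading error. In the last pictures the spool, bottle, jar, tape, sanding block and tray look unmoved. The arm hides part of the screwdriver in the last top view; its handle is where it was. The largest force I read was about 21 N, while gripping the knob. The arm finished clear above the panel, with no contact force.

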